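# Set up the bead-pot display in order of size

## Task

First nest the loose plywood ledge into the dark wooden rail, flat leg on flat leg, its upright leg back against the rail's upright leg and its ends even with the rail's, while it is still empty. Then stand the four bead pots upright on the ledge's four marks, one centred on each, in order of size with the smallest at the end nearest the white bowl and the largest at the other end. Leave the bowl, the tub, the dish and the tape where they are.

Things in the scene. Friction and masses are not known exactly. Their poses are not given: they have to be found in the camera images.
- ledge_grip (a point): Loose plywood angle (L), 290 mm long (y), 0.2 kg: flat leg 80 wide, 8 thick, lying down; upright leg 8 thick, top 66 above the underside, at the flat leg's +x edge; z up. Point: mid-length, mid-thickness of the upright leg, 45 above the underside, 4 from its back face. Four dark 22 mm marks on the flat leg's upper face (37 below the point): x -40, y -105, -35, +35, +105 mm from the point.
- rail: Fixed dark wooden angle (L), 300 mm long (y): flat leg 90 wide, 8 thick; upright leg at its far (+x) edge, 10 thick, top 28 above the table, inner face at x = +35; z up. Origin: centre of its underside, on the table. When the ledge is nested home, back face to inner face, ends even, the ledge's listed point is at x +31, y 0, z +53 mm here, its axes along these.
- bowl: White ceramic bowl, 110 mm across and 55 mm high, standing on the table beyond one end of the rail (about 235 mm from the rail's middle, either end); it shows which end of the row the smallest pot goes to. Origin: centre of its underside. Not to be moved.
- tub: Square orange plastic tub, 85 by 85 mm and 50 mm high, open at the top, beyond the other end of the rail. Origin: centre of its underside. Not to be moved.
- dish: Small amber glass dish, 54 mm across and 16 mm high, on the table in front of the rail. Origin: centre of its underside. Not to be moved.
- tape: Roll of yellow tape lying flat, 54 mm across and 18 mm high, on the table in front of the rail. Origin: centre of its underside. Not to be moved.
- pot30_mid (a point): Smallest of the four round white bead pots with flat grey lids: 30 mm across and 50 mm high, straight-sided, standing upright, closed, up to about 0.2 kg. This point is its centre, half-way up; z is along its axis.
- pot36_mid (a point): Second smallest of the four round white bead pots with flat grey lids: 36 mm across and 62 mm high, straight-sided, standing upright, closed, up to about 0.2 kg. This point is its centre, half-way up; z is along its axis.
- pot42_mid (a point): Second largest of the four round white bead pots with flat grey lids: 42 mm across and 74 mm high, straight-sided, standing upright, closed, up to about 0.2 kg. This point is its centre, half-way up; z is along its axis.
- pot48_mid (a point): Largest of the four round white bead pots with flat grey lids: 48 mm across and 86 mm high, straight-sided, standing upright, closed, up to about 0.2 kg. This point is its centre, half-way up; z is along its axis.
Not all that is in view belongs to the job. What is shaped like the part that bears pot42_mid but red is not meant.

How it is judged (in metres and radians):
On the way:
1. the ledge lies nested in the rail, with no pot on it yet (x of ledge_grip in the frame of rail between 0.021 and 0.035 m and y of ledge_grip in the frame of rail between -0.012 and 0.012 m and z of ledge_grip in the frame of rail between 0.049 and 0.057 m and angle between the y axis of ledge_grip and the y axis of rail, either way round below 0.06 rad and angle between ledge_grip's own z axis and vertical below 0.06 rad and contact force between each of pot30, pot36, pot42, pot48 and ledge below 0.05 N), for 0.2 s.
At the end, for the whole second after the job is handed in: Ledge nested flat in the rail: upright legs within 10 mm, ends within 12 mm, aligned within 0.06 rad. Pots upright (0.08 rad) on the ledge, each within 12 mm each way of its mark, in order of size, smallest at the mark nearest the bowl. All released and at rest (x of ledge_grip in the frame of rail between 0.021 and 0.035 m and y of ledge_grip in the frame of rail between -0.012 and 0.012 m and z of ledge_grip in the frame of rail between 0.049 and 0.057 m and angle between the y axis of ledge_grip and the y axis of rail, either way round below 0.06 rad and angle between ledge_grip's own z axis and vertical below 0.06 rad and angle between each of pot30_mid, pot36_mid, pot42_mid, pot48_mid's own z axis and vertical below 0.08 rad and linear speed of each of ledge, pot30, pot36, pot42, pot48 below 0.02 m/s and ((y of bowl in the frame of rail above 0 m and (x of pot30_mid in the frame of ledge_grip between -0.052 and -0.028 m and y of pot30_mid in the frame of ledge_grip between 0.093 and 0.117 m and z of pot30_mid in the frame of ledge_grip between -0.016 and -0.008 m) and (x of pot36_mid in the frame of ledge_grip between -0.052 and -0.028 m and y of pot36_mid in the frame of ledge_grip between 0.023 and 0.047 m and z of pot36_mid in the frame of ledge_grip between -0.01 and -0.002 m) and (x of pot42_mid in the frame of ledge_grip between -0.052 and -0.028 m and y of pot42_mid in the frame of ledge_grip between -0.047 and -0.023 m and z of pot42_mid in the frame of ledge_grip between -0.004 and 0.004 m) and (x of pot48_mid in the frame of ledge_grip between -0.052 and -0.028 m and y of pot48_mid in the frame of ledge_grip between -0.117 and -0.093 m and z of pot48_mid in the frame of ledge_grip between 0.002 and 0.01 m)) or (y of bowl in the frame of rail below 0 m and (x of pot30_mid in the frame of ledge_grip between -0.052 and -0.028 m and y of pot30_mid in the frame of ledge_grip between -0.117 and -0.093 m and z of pot30_mid in the frame of ledge_grip between -0.016 and -0.008 m) and (x of pot36_mid in the frame of ledge_grip between -0.052 and -0.028 m and y of pot36_mid in the frame of ledge_grip between -0.047 and -0.023 m and z of pot36_mid in the frame of ledge_grip between -0.01 and -0.002 m) and (x of pot42_mid in the frame of ledge_grip between -0.052 and -0.028 m and y of pot42_mid in the frame of ledge_grip between 0.023 and 0.047 m and z of pot42_mid in the frame of ledge_grip between -0.004 and 0.004 m) and (x of pot48_mid in the frame of ledge_grip between -0.052 and -0.028 m and y of pot48_mid in the frame of ledge_grip between 0.093 and 0.117 m and z of pot48_mid in the frame of ledge_grip between 0.002 and 0.01 m)))); the robot touches nothing.
It fails at once if the bowl was moved more than 20 mm (distance of bowl from where it was at the start of the episode above 0.02 m).
It fails at once if the tub was moved more than 20 mm (distance of tub from where it was at the start of the episode above 0.02 m).
It fails at once if the dish was moved more than 20 mm (distance of dish from where it was at the start of the episode above 0.02 m).
It fails at once if the tape was moved more than 20 mm (distance of tape from where it was at the start of the episode above 0.02 m).
It also fails if it takes over 134 s, if anything falls off the work surface, if the arm or the gripper's body presses on something with over 40 N, if the wrist force passes 120 N, or if a joint passes its speed limit or range.

## Robot

A 6-joint arm with a two-finger parallel gripper is mounted at the origin on the work surface. World frame = base frame: x ahead of the robot, y to its left, z up, the work surface at z = 0. Lengths are in mm, angles in rad, forces in N, time in s.
With the tool pointing down it reaches from about 325 to 850 mm from the base axis. Payload 4.4 kg.
Tool frame: the origin (TCP) lies at the very end of the fingers, on their centre line; the grasp point (between the pads) lies 19 mm behind it; x points along the fingers, y is the direction in which the jaws open and shut, and the axes are right-handed (so a half turn about x gives the same grasp; the last joint's range is limited). The gripper opens to 94 mm and grips with 3 to 60 N. Pads are 16 mm wide; open, the fingers measure 119 mm over their backs; the gripper's body (75 mm by 177 mm) begins 78 mm behind the grasp point.
Start: joints at [1.179, 0.207, 1.542, -0, 1.393, -0.15], TCP at [137.135, 558.409, 205.447] pointing down, gripper open.
Joint ranges: [-2.73, 2.73], [-0.86, 2.22], [0.23, 2.46], [-1.11, 4.25], [0.08, 2.63], [-2.82, 2.82]. Speed limits (rad/s): [2.79, 2.79, 3.14, 3.14, 3.14, 3.14].

## Interface

Orientations are given as a rotation vector (axis times angle).
In Python, from plant import r gives the robot as it stands. The module is installed in compiled form; this text tells all that it offers.
- The arm moves only by the tool carry_out, never from a script. Its argument "rows" is a list of rows, each a list of 5 numbers: the shift along the tool's x, y, z in cm, then the turn about the tool's x in rad, then the opening in per cent of the stroke, from 0 (shut) to 100 (fully open). In form: [[dx, dy, dz, turn, gripper], ...]. A call has 1 to 8 rows; each row shifts and turns the commanded pose from where the row before left it, along the tool's axes as they then stand; what a row does not reach is not made up. A row lasts 1/8 s, in which the tool goes at most 62.5 mm and 10.7 degrees, less where a joint would pass 70% of its speed; a pose out of reach is approached as far as the arm can. A call is refused whole if a number of a shift passes 6.25 or a number of a turn 0.188, either way. A call with a gripper value outside its range is refused whole. The fingers move at their own pace and stop on an object; "squeeze" is the grip in N (left out, the last holds). Time passes only in rows, so rows that do not move let the fingers close. It gives the time, the measured TCP pose, the force and the opening at its end, in the units of the state.
- r.state(): the state, without advancing time (a new reading comes with each control period).
- r.snapshot(name): name is "side" or "top"; returns the picture (420x560x3 uint8, red, green, blue); there is no depth.
- r.camera_params(name): a dict with "camera_matrix" (3x3 intrinsics, pixels), "D" ([k1, k2, p1, p2, k3] as OpenCV has them; the pictures are not rectified), "R" (3x3) and "t" (3): a world point X has camera coordinates R X + t. Camera axes: x right, y down, z forward; pixel columns grow to the right and rows downward; lengths in mm; the calibration is good to about 2 mm. A picture is of the moment at which its call begins. camera_params takes no time and is no camera call.
- r.close_job(): hands the job in, once; it reports no verdict.
The state is a dict: "time": time; "qpos": joint angles; "joint_vel": joint speeds; "tau": joint torques, N m; "tcp_pos": TCP position; "tcp_rot": TCP orientation; "contact_force": force on the tool from outside, world axes, zero at the start; "ft_torque": the same for the moment, N m; "grip_width": finger opening in mm.
Only numpy, scipy, OpenCV 4.12 (cv2) and the standard library are available. Lean on these libraries where they do the work, as an engineer would, in place of code of your own. Each camera call takes 0.05 s, during which the arm holds its last target.

## Working session

There is one attempt and no reset: what is moved stays moved. The work goes in short steps, Python scripts to look and compute and a tool call to move; the robot and the scene stay as the last step left them, time stands still between calls to the robot, and variables do not carry over. Pictures are saved under pics/ and viewed, and the job is handed in when it is done.

Besides the shell and the picture viewer there is one more tool, called after "Request:" as name(argument=value, ...) on one line, values as JSON. carry_out: Moves the arm, as the interface text tells. Its arguments: {"type":"object","properties":{"rows":{"type":"array"},"squeeze":{"type":"number"}},"required":["rows"]}

```bash
mkdir -p pics; python3 - <<'E'
from plant import r
import cv2
for n in("top","side"):
    cv2.imwrite(f"pics/{n}0.png",cv2.cvtColor(r.snapshot(n),cv2.COLOR_RGB2BGR))
    p=r.camera_params(n);print(p)
print(r.state())
E
```

```text
{'camera_matrix': array([[395.28465561,   0.        , 283.25043584],
       [  0.        , 395.28465561, 206.47409985],
       [  0.        ,   0.        ,   1.        ]]), 'D': array([-0.08912255,  0.        ,  0.        ,  0.        ,  0.        ]), 'R': array([[ 0.22012713, -0.97546216,  0.00419761],
       [-0.95111252, -0.21558394, -0.22115277],
       [ 0.21663109,  0.04468932, -0.97523014]]), 't': array([-100.53281635,  547.89394568,  722.45944552])}
{'camera_matrix': array([[536.13166364,   0.        , 289.49217546],
       [  0.        , 536.13166364, 208.04233761],
       [  0.        ,   0.        ,   1.        ]]), 'D': array([0.04968023, 0.        , 0.        , 0.        , 0.        ]), 'R': array([[ 0.96613972, -0.25776848, -0.01137722],
       [-0.17824618, -0.63490267, -0.75174923],
       [ 0.18655383,  0.72832274, -0.65935094]]), 't': array([-522.6923046 ,  163.77782086, 1091.35786146])}
{'time': 0.1, 'qpos': array([ 1.17950683e+00,  2.07322999e-01,  1.54279349e+00, -2.71397823e-05,
        1.39354539e+00, -1.50496877e-01]), 'joint_vel': array([-0.00146884, -0.00255396, -0.0031126 ,  0.0001917 ,  0.00064303,
       -0.00023088]), 'tau': array([ 2.87231505e-04, -3.71873832e+01, -2.82290643e+01,  7.01198727e-02,
        3.11377889e-02, -3.47144419e-05]), 'tcp_pos': array([136.85466186, 557.7150289 , 204.42199605]), 'tcp_rot': array([ 0.18747067,  1.56304564, -0.19062015]), 'contact_force': array([0.86027204, 0.18284617, 0.78599988]), 'ft_torque': array([-0.00023514, -0.01006875, -0.00396113]), 'grip_width': 94.27950782778014}
```

View pics/top0.png

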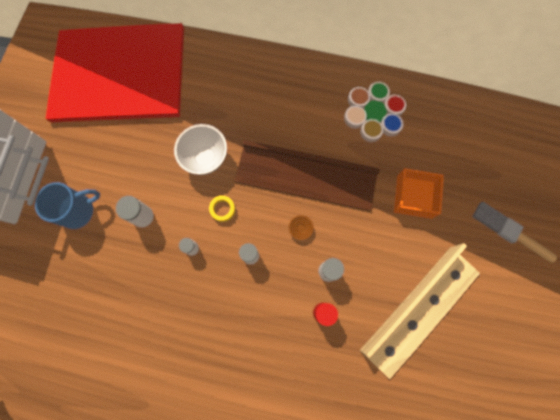

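View pics/side0.png

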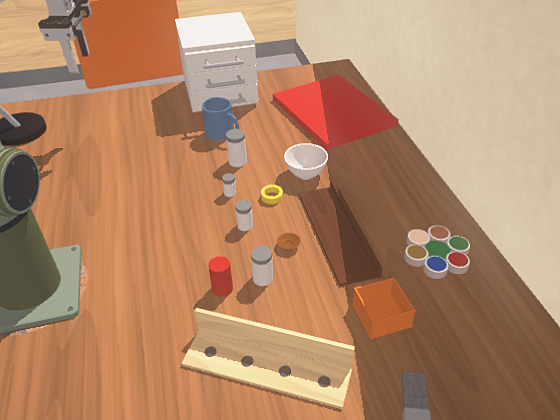

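```bash
cat > h.py <<'E'
import numpy as np, cv2
from plant import r
P={n:r.camera_params(n) for n in("top","side")}
def snap(n,f):
    im=cv2.cvtColor(r.snapshot(n),cv2.COLOR_RGB2BGR); cv2.imwrite(f"pics/{f}.png",im); return im
def crop(f,x0,y0,w,h,s,out):
    im=cv2.imread(f"pics/{f}.png")[y0:y0+h,x0:x0+w]
    cv2.imwrite(f"pics/{out}.png",cv2.resize(im,None,fx=s,fy=s,interpolation=cv2.INTER_CUBIC))
def proj(n,X):
    p=P[n]; return cv2.projectPoints(np.array(X,float).reshape(-1,3),cv2.Rodrigues(p["R"])[0],p["t"],p["camera_matrix"],p["D"])[0][:,0]
def back(n,uv,z):
    p=P[n]; u=cv2.undistortPoints(np.array(uv,float).reshape(-1,1,2),p["camera_matrix"],p["D"])[:,0]
    d=np.c_[u,np.ones(len(u))]@p["R"]; c=-p["R"].T@p["t"]
    z=np.broadcast_to(z,len(u)); return c+d*((z-c[2])/d[:,2])[:,None]
E
python3 - <<'E'
from h import *
crop("top0",225,130,170,100,4.5,"a1")
crop("top0",350,235,140,150,4,"a2")
crop("side0",170,300,200,115,4,"a3")
crop("side0",290,170,110,120,5,"a4")
E
```

```text
(no output)
```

View pics/a1.png

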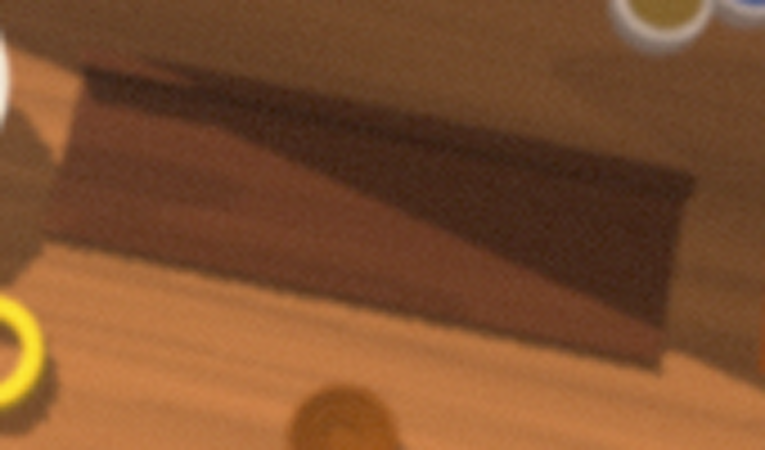

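View pics/a2.png

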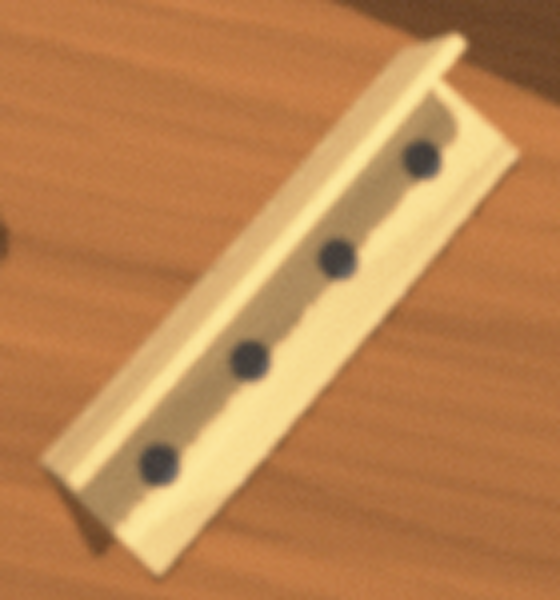

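View pics/a3.png

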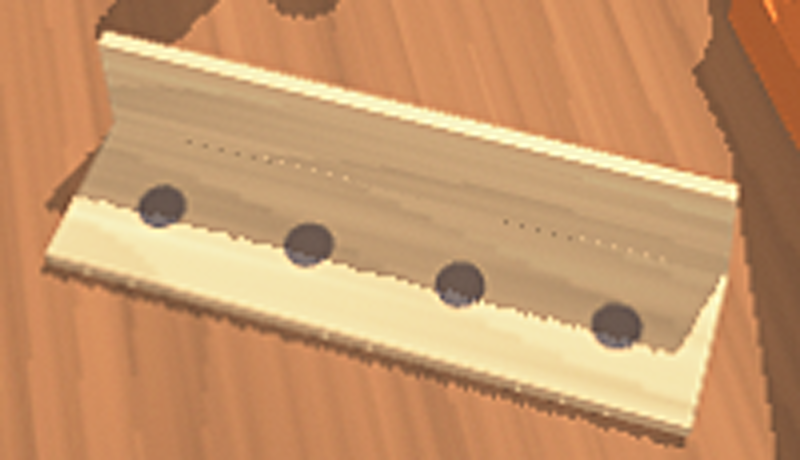

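View pics/a4.png

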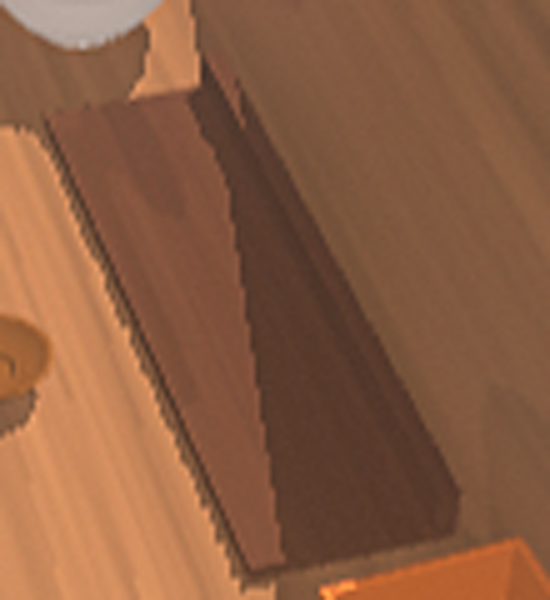

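```bash
python3 - <<'E'
from h import *
crop("top0",100,180,160,90,5,"b1")
crop("top0",225,200,130,130,4.5,"b2")
crop("side0",190,115,120,190,3.1,"b3")
E
```

```text
(no output)
```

View pics/b1.png

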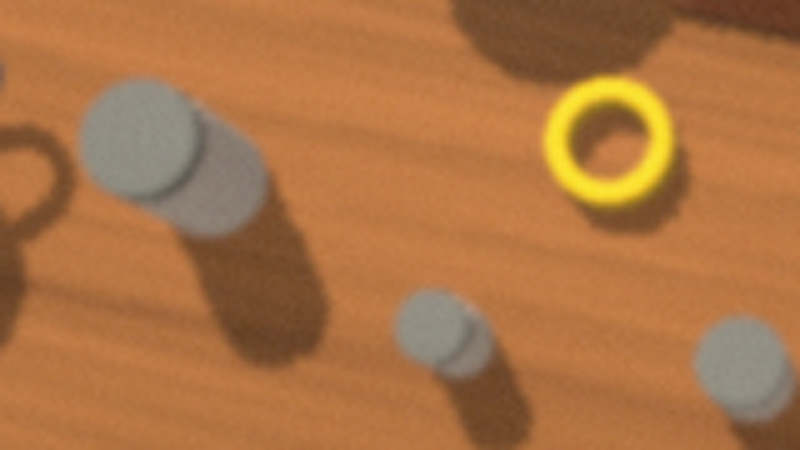

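View pics/b2.png

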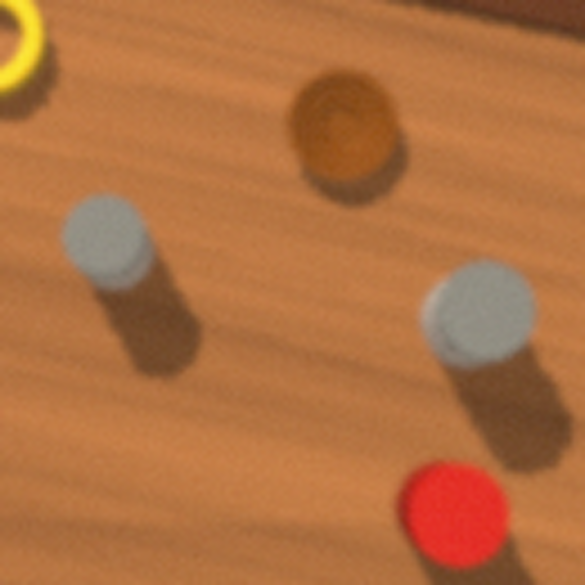

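View pics/b3.png

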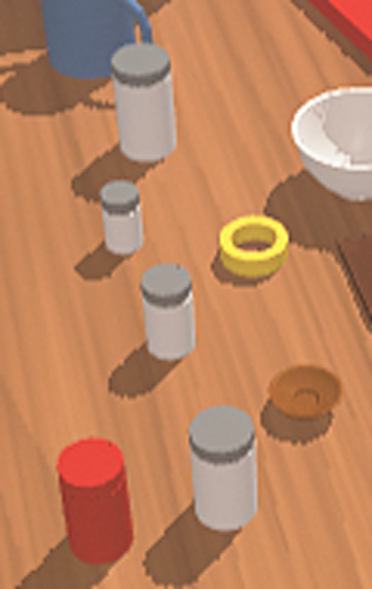

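```bash
cat > m.py <<'E'
from h import *
from scipy.optimize import least_squares
def px(p,x0,y0,s): p=np.array(p,float); return (p+.5)/s-.5+[x0,y0]
def fit(obs,x0,z=0):
    # obs list (cam, model xyz, uv)
    def f(q):
        c,s=np.cos(q[2]),np.sin(q[2]);R=np.array([[c,-s,0],[s,c,0],[0,0,1]])
        return np.concatenate([(proj(n,R@np.array(m,float)+[q[0],q[1],z])[0]-uv) for n,m,uv in obs])
    o=least_squares(f,x0,loss="soft_l1"); return o.x,f(o.x).reshape(-1,2)
def both(ut,us,z):
    a=back("top",ut,z)[0];b=back("side",us,z)[0]; return a[:2],b[:2]
E
python3 - <<'E'
from m import *
a1=lambda *p:px(p,225,130,4.5)
a2=lambda *p:px(p,350,235,4)
a3=lambda *p:px(p,170,300,4)
a4=lambda *p:px(p,290,170,5)
b1=lambda *p:px(p,100,180,5)
b2=lambda *p:px(p,225,200,4.5)
b3=lambda *p:px(p,190,115,3.1)
obs=[("top",(-45,150,8),a1(48,236)),("top",(-45,-150,8),a1(660,360)),("top",(45,150,28),a1(88,66)),("top",(45,-150,28),a1(693,176)),
("side",(-45,150,8),a4(45,118)),("side",(-45,-150,8),a4(250,568)),("side",(45,-150,28),a4(458,490)),("side",(45,150,28),a4(205,50))]
np.set_printoptions(suppress=True,precision=2)
q,e=fit(obs,[600,50,0]);print("rail",q,e.round(1).tolist())
obs=[]
for y,t,s in zip((105,35,-35,-105),((158,464),(249,360),(338,258),(421,159)),((162,206),(308,245),(460,285),(616,326))):
    obs+=[("top",(-40,y,8),a2(*t)),("side",(-40,y,8),a3(*s))]
obs+=[("top",(-76,145,0),a2(158,578)),("top",(4,145,66),a2(42,460)),("side",(4,145,66),a3(103,32)),("side",(4,-145,66),a3(738,186))]
q,e=fit(obs,[450,-250,.8]);print("ledge",q,e.round(1).tolist())
for k in("top","side"):
    q,e=fit([o for o in obs if o[0]==k],[450,-250,.8]);print(k,q)
for n,h,t,s in(("48",86,b1(139,138),b3(140,62)),("30",50,b1(433,327),b3(120,194)),("36",62,b1(742,362),b3(166,282)),("42",74,b2(483,312),b3(222,432)),
 ("red",74,b2(455,514),b3(92,462)),("tape",18,b1(610,142),b3(254,240)),("dish",16,b2(345,125),b3(305,390))):
    print(n,*both(t,s,h))
print("bowl",back("top",[(201,149)],55),"tub",back("top",[(419,192)],50))
print(-P["top"]["R"].T@P["top"]["t"])
E
```

```text
rail [643.96  -9.74   0.02] [[-0.9, 0.8], [0.5, 0.8], [-1.2, -3.3], [1.6, -0.7], [-2.0, -0.4], [-0.4, 0.5], [0.4, -0.1], [1.5, -0.0]]
ledge [ 437.67 -268.59    1.01] [[0.5, 0.0], [-0.1, -0.4], [0.7, 0.1], [-0.1, -0.5], [0.4, 0.3], [-0.3, -0.5], [0.9, 0.3], [-0.1, -0.2], [-0.7, -1.3], [6.1, 4.4], [0.4, -1.2], [-0.0, -0.6]]
top [ 437.85 -267.11    1.01]
side [ 437.4  -269.64    1.02]
48 [482.77 316.79] [482.7  311.58]
30 [440.36 193.52] [441.56 190.47]
36 [453.3   69.41] [453.59  65.59]
42 [456.   -94.25] [ 457.63 -100.52]
red [372.3  -99.37] [ 373.95 -103.9 ]
tape [534.46 150.2 ] [535.88 146.5 ]
dish [531.5  -21.45] [532.26 -21.33]
bowl [[639.76 216.86  55.  ]] tub [[ 650.6  -242.13   50.  ]]
[386.73 -12.24 826.15]
```

```bash
cat >> m.py <<'E'
def rz(a):
    c,s=np.cos(a),np.sin(a);return np.array([[c,-s,0],[s,c,0],[0,0,1]])
def overlay(f,out,lines,crp=None):
    im=cv2.imread(f"pics/{f}.png"); n="top" if f.startswith("top") else "side"
    x0,y0,w,h,s=crp; im=cv2.resize(im[y0:y0+h,x0:x0+w],None,fx=s,fy=s,interpolation=cv2.INTER_CUBIC)
    for L in lines:
        t=proj(n,L); t=((t-[x0,y0]+.5)*s-.5).round().astype(int); cv2.polylines(im,[t.reshape(-1,1,2)],False,(0,255,0),1)
    cv2.imwrite(f"pics/{out}.png",im)
def raill(q):
    S=[(-45,0),(45,0),(45,28),(35,28),(35,8),(-45,8),(-45,0)]
    return Ls(S,150,q,0)
def ledgel(q,z=0):
    S=[(-76,0),(4,0),(4,66),(-4,66),(-4,8),(-76,8),(-76,0)]
    return Ls(S,145,q,z)
def Ls(S,l,q,z):
    R=rz(q[2]);T=np.array([q[0],q[1],z]);f=lambda p:R@np.array(p,float)+T
    o=[[f((a,y,b)) for a,b in S] for y in(l,-l)]
    return o+[[f((a,l,b)),f((a,-l,b))] for a,b in S]
E
python3 - <<'E'
from m import *
from scipy.spatial.transform import Rotation as Ro
np.set_printoptions(suppress=True,precision=3)
a1=lambda *p:px(p,225,130,4.5)
a4=lambda *p:px(p,290,170,5)
obs=[("top",(-45,150,8),a1(48,236)),("top",(-45,-150,8),a1(660,360)),("top",(45,150,28),a1(85,53)),("top",(45,-150,28),a1(693,176)),
("side",(-45,150,8),a4(45,118)),("side",(-45,-150,8),a4(250,568)),("side",(45,-150,28),a4(458,490))]
q,e=fit(obs,[600,50,0]);print("rail",q,e.round(1).tolist())
for k in("top","side"): print(k,fit([o for o in obs if o[0]==k],[640,0,.0])[0])
overlay("top0","o1",raill(q),(225,130,170,100,4.5))
overlay("side0","o2",raill(q),(290,170,110,120,5))
overlay("top0","o3",ledgel([437.7,-268.4,1.01]),(350,235,140,150,4))
s=r.state();R=Ro.from_rotvec(s["tcp_rot"]).as_matrix();print(R,s["tcp_pos"],r.state()["tcp_pos"])
E
```

```text
rail [644.873  -9.651   0.014] [[-0.8, 0.0], [0.4, 0.7], [-0.3, -1.1], [1.7, -0.7], [-1.3, -0.6], [-0.4, 0.4], [0.5, -0.0]]
top [644.281  -9.478   0.015]
side [646.389  -9.761   0.005]
[[-0.001  0.238  0.971]
 [-0.002  0.971 -0.238]
 [-1.    -0.002 -0.   ]] [136.855 557.715 204.422] [136.855 557.715 204.422]
```

View pics/o1.png

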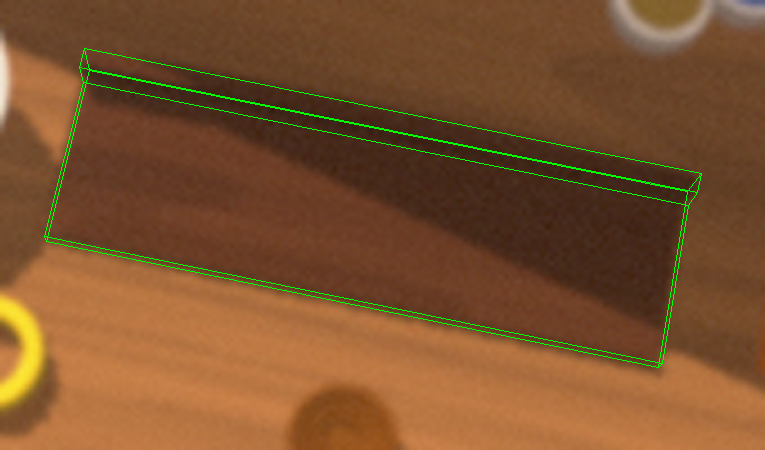

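View pics/o2.png

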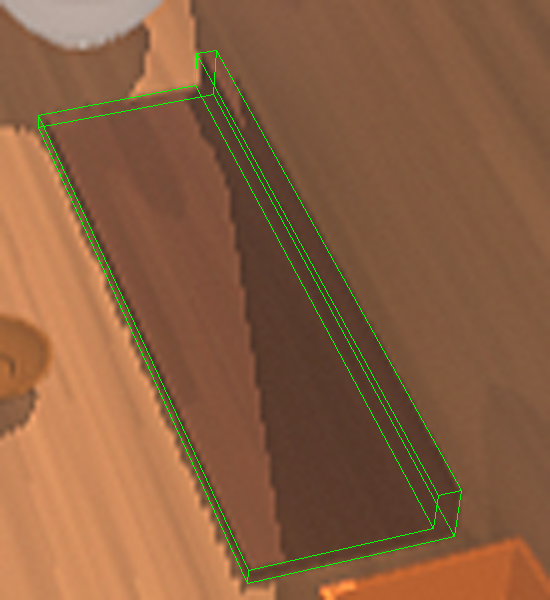

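View pics/o3.png

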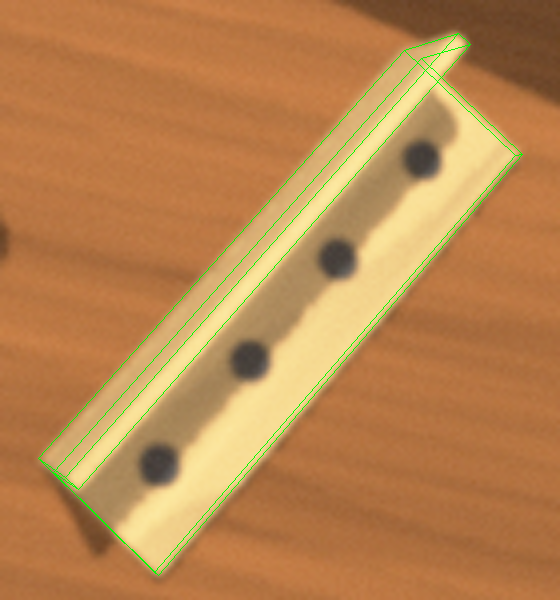

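```bash
cat > plan.py <<'E'
import json,sys
from m import *
from scipy.spatial.transform import Rotation as Ro
def meas():
    s=r.state();R=Ro.from_rotvec(s["tcp_rot"]).as_matrix()
    return s["tcp_pos"],np.arctan2(R[1,1],R[0,1]),s,R
def go(wps,use="cmd",step=55):
    """wps: (x,y,z,phi,grip). rows in tool axes: x down, y jaw, z = x cross y"""
    try: c=np.array(json.load(open("cmd.json")))
    except Exception: c=np.array([137.135,558.409,205.447,1.3294])
    if use=="meas": p,f,_,_=meas(); c=np.array([*p,f])
    rows=[]
    for w in wps:
        w=np.array(w,float);d=w[:4]-c
        n=max(1,int(np.ceil(max(np.linalg.norm(d[:3])/step,abs(d[3])/.18))))
        for i in range(n):
            t=c+(w[:4]-c)/(n-i); e=t-c; f=c[3]
            y=np.array([np.cos(f),np.sin(f)]); z=np.array([np.sin(f),-np.cos(f)])
            row=[round(-e[2]/10,2),round(float(e[:2]@y)/10,2),round(float(e[:2]@z)/10,2),round(-e[3],3),w[4]]
            c=c.copy();c[2]-=row[0]*10;c[:2]+=10*(row[1]*y+row[2]*z);c[3]-=row[3];rows.append([float(v) for v in row])
    json.dump(list(c),open("cmd.json","w"))
    for i in range(0,len(rows),8): print(json.dumps(rows[i:i+8]))
    print("end cmd",c.round(2))
def st():
    p,f,s,R=meas(); print("t",round(s["time"],2),"tcp",p.round(1),"phi",round(f,3),"down",R[:,0].round(3),"F",s["contact_force"].round(2),"w",round(s["grip_width"],1))
    try:print("cmd",np.round(json.load(open("cmd.json")),2))
    except Exception:pass
E
python3 -c "
from plan import *
go([(420,250,205,1.2,40),(437.7,-268.4,150,1.01,40)])
print(proj('top',[0,0,0]) )"
```

```text
[[0.01, -2.9, 4.35, 0.016, 40.0], [0.0, -2.83, 4.4, 0.016, 40.0], [0.01, -2.76, 4.45, 0.016, 40.0], [0.0, -2.68, 4.49, 0.016, 40.0], [0.01, -2.61, 4.53, 0.016, 40.0], [0.0, -2.54, 4.57, 0.016, 40.0], [0.01, -2.47, 4.61, 0.017, 40.0], [0.0, -2.39, 4.66, 0.016, 40.0]]
[[0.55, -4.77, 2.04, 0.019, 40.0], [0.55, -4.73, 2.13, 0.019, 40.0], [0.55, -4.69, 2.22, 0.019, 40.0], [0.55, -4.64, 2.31, 0.019, 40.0], [0.55, -4.6, 2.4, 0.019, 40.0], [0.55, -4.55, 2.49, 0.019, 40.0], [0.55, -4.51, 2.57, 0.019, 40.0], [0.55, -4.45, 2.65, 0.019, 40.0]]
[[0.55, -4.4, 2.74, 0.019, 40.0], [0.55, -4.36, 2.83, 0.019, 40.0]]
end cmd [ 437.72 -268.45  150.05    1.01]
[[231.15949551 490.36459318]]
```

Request:
carry_out(rows=[[0.01, -2.9, 4.35, 0.016, 40.0], [0.0, -2.83, 4.4, 0.016, 40.0], [0.01, -2.76, 4.45, 0.016, 40.0], [0.0, -2.68, 4.49, 0.016, 40.0], [0.01, -2.61, 4.53, 0.016, 40.0], [0.0, -2.54, 4.57, 0.016, 40.0], [0.01, -2.47, 4.61, 0.017, 40.0], [0.0, -2.39, 4.66, 0.016, 40.0]])

```text
time: 1.1
tcp_pos: [420.8, 248.7, 204.7]
tcp_rot: [0.291, 1.552, -0.291]
contact_force: [-0.4, 1.0, -0.4]
grip_width: 37.6
```

Request:
carry_out(rows=[[0.55, -4.77, 2.04, 0.019, 40.0], [0.55, -4.73, 2.13, 0.019, 40.0], [0.55, -4.69, 2.22, 0.019, 40.0], [0.55, -4.64, 2.31, 0.019, 40.0], [0.55, -4.6, 2.4, 0.019, 40.0], [0.55, -4.55, 2.49, 0.019, 40.0], [0.55, -4.51, 2.57, 0.019, 40.0], [0.55, -4.45, 2.65, 0.019, 40.0]])

```text
time: 2.1
tcp_pos: [434.1, -166.1, 160.6]
tcp_rot: [0.41, 1.532, -0.409]
contact_force: [1.1, 0.2, 0.5]
grip_width: 37.4
```

Request:
carry_out(rows=[[0.55, -4.4, 2.74, 0.019, 40.0], [0.55, -4.36, 2.83, 0.019, 40.0], [0, 0, 0, 0, 40], [0, 0, 0, 0, 40], [0, 0, 0, 0, 40]])

```text
time: 2.72
tcp_pos: [438.2, -266.8, 150.0]
tcp_rot: [0.438, 1.527, -0.437]
contact_force: [0.9, 0.3, 0.7]
grip_width: 38.0
```

```bash
python3 -c "
from plan import *
st(); snap('top','top1'); snap('side','side1')"
```

```text
t 2.73 tcp [ 438.2 -266.8  150. ] phi 1.013 down [-0.     0.001 -1.   ] F [0.9  0.26 0.69] w 38.0
cmd [ 437.72 -268.45  150.05    1.01]
```

View pics/top1.png

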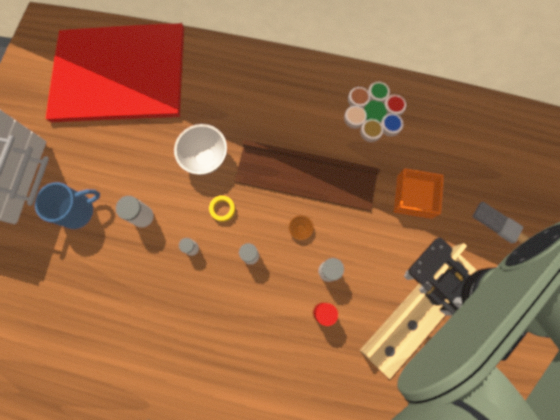

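View pics/side1.png

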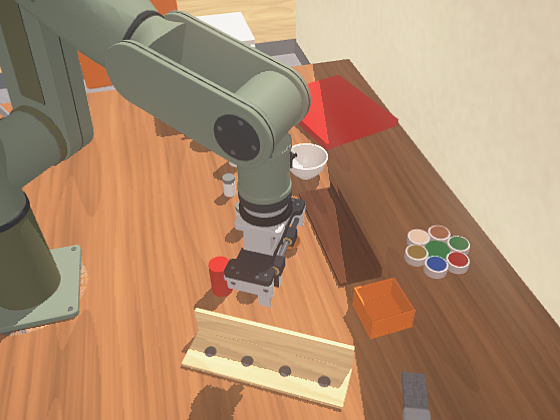

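Request:
carry_out(rows=[[3, 0, 0, 0, 40], [3, 0, 0, 0, 40], [3, 0, 0, 0, 40], [2.2, 0, 0, 0, 40], [1, 0, 0, 0, 40], [0, 0, 0, 0, 40], [0, 0, 0, 0, 40]])

```text
time: 3.7
tcp_pos: [439.1, -268.8, 29.2]
tcp_rot: [0.437, 1.524, -0.439]
contact_force: [-0.0, 0.3, -0.3]
grip_width: 37.6
```

Request:
carry_out(rows=[[0, 0, 0, 0, 0], [0, 0, 0, 0, 0], [0, 0, 0, 0, 0], [0, 0, 0, 0, 0], [0, 0, 0, 0, 0], [0, 0, 0, 0, 0]], squeeze=35)

```text
time: 4.45
tcp_pos: [438.3, -268.7, 28.4]
tcp_rot: [0.438, 1.526, -0.439]
contact_force: [-1.5, -1.1, 3.1]
grip_width: 7.8
```

```bash
python3 -c "
from plan import *
st(); snap('side','side2'); crop('side2',150,250,220,165,3.5,'c2')"
```

```text
t 4.45 tcp [ 438.3 -268.7   28.4] phi 1.011 down [ 0.    -0.001 -1.   ] F [-1.46 -1.14  3.12] w 7.8
cmd [ 437.72 -268.45  150.05    1.01]
```

View pics/c2.png

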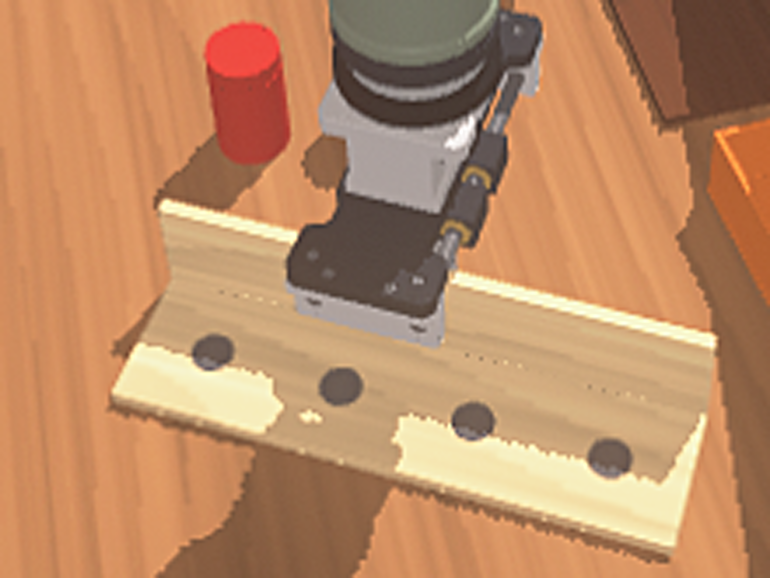

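```bash
python3 -c "
from plan import *
go([(438.3,-268.7,150,1.011,0),(669.5,-9.4,150,.015,0)],'meas',40)"
```

```text
[[-3.04, 0.0, 0.0, 0.0, 0.0], [-3.04, 0.0, 0.0, 0.0, 0.0], [-3.04, 0.0, 0.0, 0.0, 0.0], [-3.04, 0.0, 0.0, 0.0, 0.0], [-0.0, 3.81, 0.65, 0.111, 0.0], [-0.0, 3.85, 0.22, 0.111, 0.0], [-0.0, 3.85, -0.21, 0.111, 0.0], [-0.0, 3.81, -0.63, 0.111, 0.0]]
[[-0.0, 3.72, -1.05, 0.11, 0.0], [-0.0, 3.58, -1.45, 0.111, 0.0], [-0.0, 3.39, -1.84, 0.11, 0.0], [-0.0, 3.17, -2.2, 0.111, 0.0], [-0.0, 2.91, -2.54, 0.11, 0.0]]
end cmd [ 6.6950e+02 -9.3600e+00  1.4997e+02  2.0000e-02]
```

Request:
carry_out(rows=[[-3.04, 0.0, 0.0, 0.0, 0.0], [-3.04, 0.0, 0.0, 0.0, 0.0], [-3.04, 0.0, 0.0, 0.0, 0.0], [-3.04, 0.0, 0.0, 0.0, 0.0], [-0.0, 3.81, 0.65, 0.111, 0.0], [-0.0, 3.85, 0.22, 0.111, 0.0], [-0.0, 3.85, -0.21, 0.111, 0.0], [-0.0, 3.81, -0.63, 0.111, 0.0]])

```text
time: 5.5
tcp_pos: [541.0, -151.2, 148.4]
tcp_rot: [0.786, 1.427, -0.785]
contact_force: [0.4, 0.1, -1.5]
grip_width: 7.6
```

Request:
carry_out(rows=[[0, 3.72, -1.05, 0.11, 0], [0, 3.58, -1.45, 0.111, 0], [0, 3.39, -1.84, 0.11, 0], [0, 3.17, -2.2, 0.111, 0], [0, 2.91, -2.54, 0.11, 0], [0, 0, 0, 0, 0], [0, 0, 0, 0, 0], [0, 0, 0, 0, 0]])

```text
time: 6.5
tcp_pos: [668.5, -9.8, 149.1]
tcp_rot: [1.198, 1.217, -1.2]
contact_force: [-0.8, -0.1, -1.5]
grip_width: 7.5
```

```bash
python3 -c "
from plan import *
st(); snap('side','side3'); snap('top','top3')"
```

```text
t 6.5 tcp [668.5  -9.8 149.1] phi 0.014 down [-0.001  0.    -1.   ] F [-0.81 -0.11 -1.5 ] w 7.5
cmd [ 6.6950e+02 -9.3600e+00  1.4997e+02  2.0000e-02]
```

View pics/side3.png

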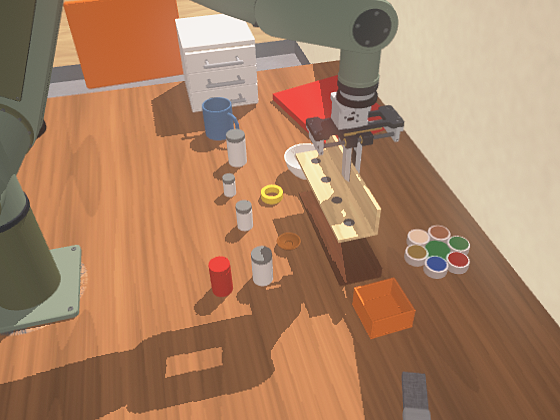

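View pics/top3.png

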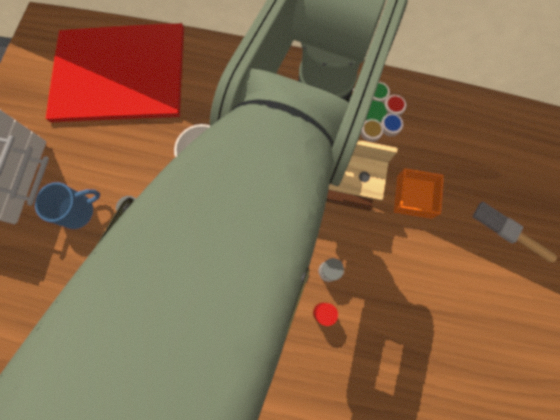

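```bash
python3 -c "
from plan import *
overlay('side3','o4',ledgel([668.5,-9.8,.014],120.7)+raill([644.7,-9.6,.015]),(280,120,120,170,3.5))"
```

```text
(no output)
```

View pics/o4.png

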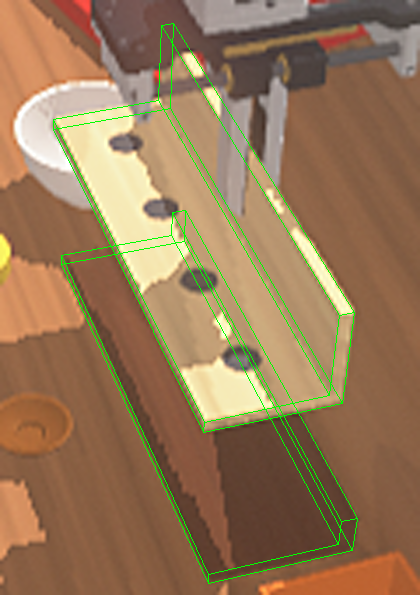

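Request:
carry_out(rows=[[4, 0, 0, 0, 0], [3, 0, 0, 0, 0], [2, 0, 0, 0, 0], [1.2, 0, 0, 0, 0], [0.5, 0, 0, 0, 0], [0, 0, 0, 0, 0], [0, 0, 0, 0, 0]])

```text
time: 7.48
tcp_pos: [670.5, -9.0, 43.9]
tcp_rot: [1.199, 1.214, -1.197]
contact_force: [0.1, -0.3, -0.8]
grip_width: 7.3
```

Request:
carry_out(rows=[[0.2, 0.2, 0, 0, 0], [0.2, 0, 0, 0, 0], [0.1, 0, 0, 0, 0], [0, 0, 0, 0, 0], [0, 0, 0, 0, 0]])

```text
time: 8.1
tcp_pos: [671.4, -8.9, 37.6]
tcp_rot: [1.198, 1.216, -1.198]
contact_force: [-1.0, -0.4, -1.7]
grip_width: 8.0
```

Request:
carry_out(rows=[[0.1, 0, 0, 0, 0], [0.1, 0, 0, 0, 0], [0, 0, 0, 0, 0], [0, 0, 0, 0, 0]])

```text
time: 8.6
tcp_pos: [671.7, -9.0, 36.4]
tcp_rot: [1.198, 1.216, -1.198]
contact_force: [-2.0, 0.0, 4.8]
grip_width: 7.7
```

Request:
carry_out(rows=[[0, 0.15, 0, 0, 0], [0, 0.15, 0, 0, 0], [0, 0, 0, 0, 0], [0, 0, 0, 0, 0]])

```text
time: 9.1
tcp_pos: [673.5, -9.0, 36.4]
tcp_rot: [1.197, 1.218, -1.2]
contact_force: [-5.5, 0.1, 7.6]
grip_width: 7.8
```

```bash
python3 -c "
from plan import *
st(); snap('side','side4');p,f,_,_=meas()
overlay('side4','o5',ledgel([p[0],p[1],f],p[2]-28.4)+raill([644.7,-9.6,.015]),(280,120,120,170,3.5))"
```

```text
t 9.1 tcp [673.5  -9.   36.4] phi 0.015 down [-0.002 -0.    -1.   ] F [-5.5   0.1   7.56] w 7.8
cmd [ 6.6950e+02 -9.3600e+00  1.4997e+02  2.0000e-02]
```

View pics/o5.png

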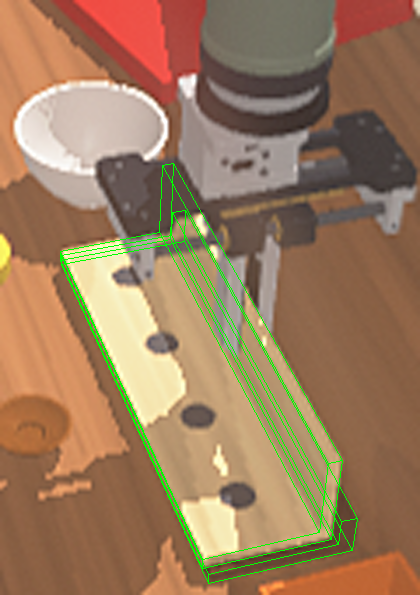

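Request:
carry_out(rows=[[-0.05, 0.1, 0, 0, 0], [0, 0.1, 0, 0, 0], [0, 0.1, 0, 0, 0], [0, 0, 0, 0, 0], [0, 0, 0, 0, 0]])

```text
time: 9.78
tcp_pos: [676.3, -8.9, 36.4]
tcp_rot: [1.197, 1.218, -1.2]
contact_force: [-5.4, 0.3, 6.1]
grip_width: 7.9
```

Request:
carry_out(rows=[[-0.03, 0.1, 0, 0, 0], [0, 0.1, 0, 0, 0], [0, 0, 0, 0, 0], [0, 0, 0, 0, 0]])

```text
time: 10.28
tcp_pos: [677.1, -8.9, 36.4]
tcp_rot: [1.196, 1.22, -1.203]
contact_force: [-7.3, -0.9, 7.8]
grip_width: 7.8
```

Request:
carry_out(rows=[[0, 0.1, 0, 0, 0], [0, 0.1, 0, 0, 0], [0, 0, 0, 0, 0], [0, 0, 0, 0, 0]])

```text
time: 10.78
tcp_pos: [677.2, -8.9, 36.4]
tcp_rot: [1.194, 1.224, -1.206]
contact_force: [-12.5, -0.6, 12.1]
grip_width: 7.7
```

```bash
python3 -c "
from plan import *
st();print(r.state()['ft_torque'])"
```

```text
t 10.78 tcp [677.2  -8.9  36.4] phi 0.014 down [-0.01  0.   -1.  ] F [-12.49  -0.56  12.13] w 7.7
cmd [ 6.6950e+02 -9.3600e+00  1.4997e+02  2.0000e-02]
[-0.25420105  2.54408293 -0.21549857]
```

Request:
carry_out(rows=[[0, -0.15, 0, 0, 0], [0, -0.15, 0, 0, 0], [0, -0.05, 0, 0, 0], [0, 0, 0, 0, 0], [0, 0, 0, 0, 30], [0, 0, 0, 0, 30], [0, 0, 0, 0, 30], [0, 0, 0, 0, 30]])

```text
time: 11.78
tcp_pos: [678.2, -8.8, 36.3]
tcp_rot: [1.198, 1.216, -1.198]
contact_force: [-0.3, 0.6, -0.6]
grip_width: 28.4
```

Request:
carry_out(rows=[[-2, 0, 0, 0, 30], [-4, 0, 0, 0, 30], [-5, 0, 0, 0, 30], [-5, 0, 0, 0, 30], [0, 0, 0, 0, 30], [0, 0, 0, 0, 30]])

```text
time: 12.52
tcp_pos: [677.9, -8.8, 197.1]
tcp_rot: [1.198, 1.216, -1.198]
contact_force: [0.9, -0.5, -0.6]
grip_width: 28.3
```

```bash
python3 -c "
from plan import *
st();snap('side','side5')
overlay('side5','o6',ledgel([677,-8.9,.014],8)+raill([646,-9.6,.015]),(280,120,120,170,3.5))
go([(575,69,195,.3,50),(453.4,68,195,1.585,50)],'meas',50)"
```

```text
t 12.53 tcp [677.9  -8.8 197.1] phi 0.015 down [ 0.001 -0.    -1.   ] F [ 0.89 -0.52 -0.58] w 28.3
cmd [ 6.6950e+02 -9.3600e+00  1.4997e+02  2.0000e-02]
[[0.01, -3.36, -2.64, -0.095, 50.0], [0.01, -3.1, -2.95, -0.095, 50.0], [0.01, -2.8, -3.23, -0.095, 50.0], [0.0, -1.46, -0.44, -0.161, 50.0], [0.0, -1.37, -0.66, -0.161, 50.0], [0.0, -1.24, -0.87, -0.16, 50.0], [0.0, -1.09, -1.06, -0.161, 50.0], [0.0, -0.9, -1.22, -0.16, 50.0]]
[[0.0, -0.69, -1.35, -0.161, 50.0], [0.0, -0.47, -1.45, -0.16, 50.0], [0.0, -0.23, -1.5, -0.161, 50.0]]
end cmd [453.42  68.04 195.05   1.59]
```

View pics/o6.png

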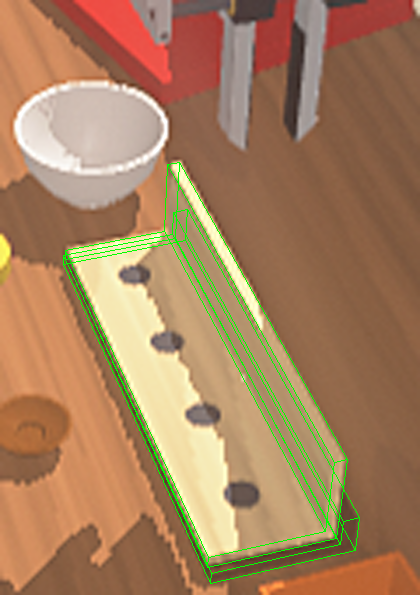

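Request:
carry_out(rows=[[0.01, -3.36, -2.64, -0.095, 60], [0.01, -3.1, -2.95, -0.095, 60], [0.01, -2.8, -3.23, -0.095, 60], [0.0, -1.46, -0.44, -0.161, 60], [0.0, -1.37, -0.66, -0.161, 60], [0.0, -1.24, -0.87, -0.16, 60], [0.0, -1.09, -1.06, -0.161, 60], [0.0, -0.9, -1.22, -0.16, 60]])

```text
time: 13.58
tcp_pos: [497.8, 68.2, 193.8]
tcp_rot: [0.362, 1.545, -0.364]
contact_force: [0.3, -0.5, -0.4]
grip_width: 56.5
```

Request:
carry_out(rows=[[0.0, -0.69, -1.35, -0.161, 60], [0.0, -0.47, -1.45, -0.16, 60], [0.0, -0.23, -1.5, -0.161, 60], [0, 0, 0, 0, 60], [0, 0, 0, 0, 60], [0, 0, 0, 0, 60]])

```text
time: 14.32
tcp_pos: [454.7, 67.9, 195.8]
tcp_rot: [-0.01, 1.571, 0.01]
contact_force: [-0.8, -0.7, -0.5]
grip_width: 56.4
```

```bash
python3 -c "
from plan import *
st();go([(453.4,67.5,70,1.585,60),(453.4,67.5,14,1.585,60)],'meas',45)"
```

```text
t 14.32 tcp [454.7  67.9 195.8] phi 1.584 down [-0.001  0.    -1.   ] F [-0.82 -0.73 -0.48] w 56.4
cmd [453.42  68.04 195.05   1.59]
[[4.19, -0.01, -0.04, -0.0, 60.0], [4.19, -0.01, -0.04, -0.001, 60.0], [4.2, -0.02, -0.05, -0.0, 60.0], [2.8, 0.0, 0.0, -0.0, 60.0], [2.8, 0.0, 0.0, -0.0, 60.0]]
end cmd [453.37  67.47  13.97   1.58]
```

Request:
carry_out(rows=[[4.2, 0, 0, 0, 60], [4.2, 0, 0, 0, 60], [4.2, 0, 0, 0, 60], [2.8, 0, 0, 0, 60], [1.8, 0, 0, 0, 60], [1, 0, 0, 0, 60], [0, 0, 0, 0, 60], [0, 0, 0, 0, 60]])

```text
time: 15.32
tcp_pos: [455.3, 67.9, 14.9]
tcp_rot: [-0.011, 1.569, 0.011]
contact_force: [-0.0, -0.9, 0.4]
grip_width: 56.4
```

Request:
carry_out(rows=[[0, 0, 0, 0, 10], [0, 0, 0, 0, 10], [0, 0, 0, 0, 10], [0, 0, 0, 0, 10], [0, 0, 0, 0, 10], [0, 0, 0, 0, 10]], squeeze=20)

```text
time: 16.08
tcp_pos: [454.8, 67.9, 14.6]
tcp_rot: [-0.011, 1.57, 0.011]
contact_force: [-0.8, 1.5, 6.3]
grip_width: 36.0
```

```bash
python3 -c "
from plan import *
st();snap('side','side6');crop('side6',200,120,130,150,4,'c6')"
```

```text
t 16.07 tcp [454.8  67.9  14.6] phi 1.585 down [ 0.001  0.    -1.   ] F [-0.84  1.46  6.27] w 36.0
cmd [453.37  67.47  13.97   1.58]
```

View pics/c6.png

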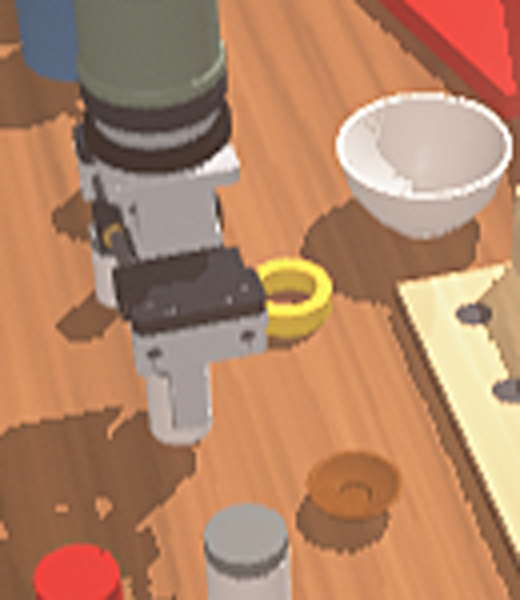

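```bash
python3 -c "
from plan import *
go([(454.8,67.9,130,1.585,10),(637.3,25.5,130,1.585,10)],'meas',45)"
```

```text
[[-3.85, -0.0, -0.0, 0.0, 10.0], [-3.84, -0.0, -0.0, 0.0, 10.0], [-3.85, -0.01, -0.0, 0.0, 10.0], [0.0, -0.9, 3.64, 0.0, 10.0], [0.0, -0.9, 3.64, 0.0, 10.0], [0.0, -0.9, 3.63, 0.0, 10.0], [0.0, -0.9, 3.64, 0.0, 10.0], [0.0, -0.89, 3.63, 0.0, 10.0]]
end cmd [637.27  25.55 130.04   1.59]
```

Request:
carry_out(rows=[[-2, 0, 0, 0, 10], [-4.5, 0, 0, 0, 10], [-5, 0, 0, 0, 10], [0, -0.9, 3.64, 0, 10], [0, -0.9, 3.64, 0, 10], [0, -0.9, 3.64, 0, 10], [0, -0.9, 3.64, 0, 10], [0, -0.9, 3.62, 0, 10]])

```text
time: 17.12
tcp_pos: [637.3, 25.2, 128.0]
tcp_rot: [-0.011, 1.572, 0.011]
contact_force: [0.2, 0.4, -1.2]
grip_width: 35.9
```

Request:
carry_out(rows=[[3, 0, 0, 0, 10], [3, 0, 0, 0, 10], [1.5, 0, 0, 0, 10], [0.7, 0, 0, 0, 10], [0.3, 0, 0, 0, 10], [0, 0, 0, 0, 10], [0, 0, 0, 0, 10]])

```text
time: 18.0
tcp_pos: [637.7, 25.5, 45.3]
tcp_rot: [-0.011, 1.569, 0.011]
contact_force: [-1.0, 0.1, -0.7]
grip_width: 35.9
```

```bash
python3 -c "
from plan import *
st();snap('side','side7');crop('side7',270,100,130,180,3.3,'c7')"
```

```text
t 18.0 tcp [637.7  25.5  45.3] phi 1.585 down [ 0.002 -0.    -1.   ] F [-1.    0.09 -0.73] w 35.9
cmd [637.27  25.55 130.04   1.59]
```

View pics/c7.png

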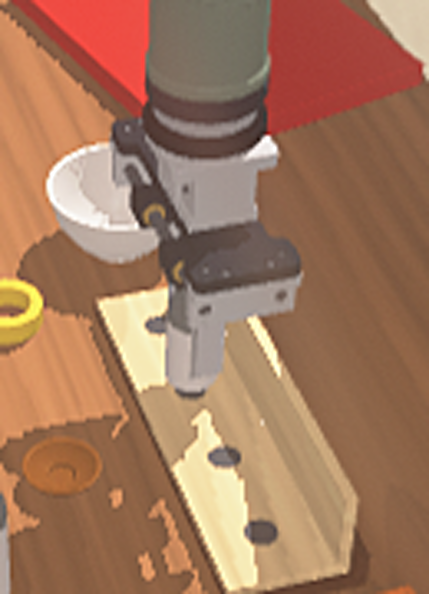

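Request:
carry_out(rows=[[0.6, 0, 0, 0, 10], [0.4, 0, 0, 0, 10], [0.3, 0, 0, 0, 10], [0.15, 0, 0, 0, 10], [0, 0, 0, 0, 10], [0, 0, 0, 0, 10]])

```text
time: 18.8
tcp_pos: [636.5, 25.5, 30.7]
tcp_rot: [-0.011, 1.572, 0.011]
contact_force: [-2.8, -0.0, 6.1]
grip_width: 35.8
```

Request:
carry_out(rows=[[0, 0, 0, 0, 50], [0, 0, 0, 0, 50], [0, 0, 0, 0, 50], [-2, 0, 0, 0, 50], [-4, 0, 0, 0, 50], [-5, 0, 0, 0, 50], [0, 0, 0, 0, 50]])

```text
time: 19.68
tcp_pos: [641.6, 25.1, 147.4]
tcp_rot: [-0.012, 1.557, 0.01]
contact_force: [-0.3, -0.3, 0.6]
grip_width: 46.6
```

```bash
python3 -c "
from plan import *
st();snap('side','side8');crop('side8',270,100,130,180,3.3,'c8')
go([(441,192,140,1.585,55)],'meas',50)"
```

```text
t 19.68 tcp [641.6  25.1 147.4] phi 1.585 down [ 0.013 -0.001 -1.   ] F [-0.31 -0.33  0.65] w 46.6
cmd [637.27  25.55 130.04   1.59]
[[0.07, 2.82, -3.27, 0.0, 55.0], [0.07, 2.83, -3.27, 0.0, 55.0], [0.07, 2.82, -3.26, 0.0, 55.0], [0.07, 2.83, -3.27, 0.0, 55.0], [0.07, 2.82, -3.26, 0.0, 55.0], [0.06, 2.83, -3.27, 0.0, 55.0]]
end cmd [440.97 192.   140.02   1.59]
```

View pics/c8.png

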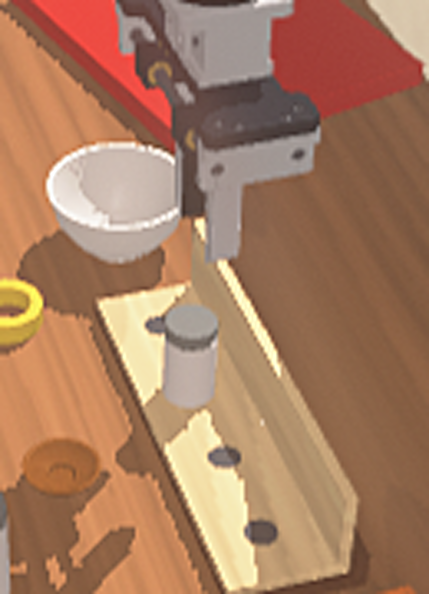

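Request:
carry_out(rows=[[0, 2.82, -3.2, 0, 55], [0, 2.82, -3.2, 0, 55], [0, 2.82, -3.2, 0, 55], [0, 2.82, -3.2, 0, 55], [0, 2.82, -3.2, 0, 55], [0, 2.82, -3.2, 0, 55], [0, 0, 0, 0, 55], [0, 0, 0, 0, 55]])

```text
time: 20.72
tcp_pos: [442.3, 191.7, 139.2]
tcp_rot: [-0.012, 1.571, 0.011]
contact_force: [-0.2, 0.1, 1.3]
grip_width: 52.1
```

```bash
python3 -c "
from plan import *
st();go([(441,192,10,1.585,55)],'meas',50)"
```

```text
t 20.73 tcp [442.3 191.7 139.2] phi 1.585 down [-0.001 -0.001 -1.   ] F [-0.18  0.13  1.35] w 52.1
cmd [440.97 192.   140.02   1.59]
[[4.31, 0.01, -0.04, 0.0, 55.0], [4.3, 0.01, -0.05, 0.0, 55.0], [4.31, 0.02, -0.04, 0.0, 55.0]]
end cmd [441.03 192.05   9.98   1.59]
```

Request:
carry_out(rows=[[4.3, 0, -0.1, 0, 55], [4, 0, 0, 0, 55], [2.4, 0, 0, 0, 55], [1.3, 0, 0, 0, 55], [0.7, 0, 0, 0, 55], [0, 0, 0, 0, 55], [0, 0, 0, 0, 55]])

```text
time: 21.6
tcp_pos: [442.4, 192.1, 13.6]
tcp_rot: [-0.011, 1.569, 0.011]
contact_force: [-0.7, -0.3, 0.2]
grip_width: 51.7
```

Request:
carry_out(rows=[[0, 0, 0, 0, 10], [0, 0, 0, 0, 10], [0, 0, 0, 0, 10], [0, 0, 0, 0, 10], [0, 0, 0, 0, 10], [0, 0, 0, 0, 10]], squeeze=20)

```text
time: 22.35
tcp_pos: [441.7, 192.1, 13.0]
tcp_rot: [-0.011, 1.57, 0.011]
contact_force: [-0.3, 0.0, 5.3]
grip_width: 29.3
```

```bash
python3 -c "
from plan import *
st();go([(441,192,130,1.585,10),(635.8,95.5,130,1.585,10)],'meas',46)"
```

```text
t 22.35 tcp [441.7 192.1  13. ] phi 1.585 down [ 0.  0. -1.] F [-0.27  0.04  5.31] w 29.3
cmd [441.03 192.05   9.98   1.59]
[[-3.9, -0.0, -0.02, 0.0, 10.0], [-3.9, -0.01, -0.03, 0.0, 10.0], [-3.9, -0.0, -0.02, 0.0, 10.0], [0.0, -1.99, 3.87, 0.0, 10.0], [0.0, -1.98, 3.87, 0.0, 10.0], [0.0, -1.99, 3.87, 0.0, 10.0], [0.0, -1.98, 3.87, 0.0, 10.0], [0.0, -1.99, 3.86, 0.0, 10.0]]
end cmd [635.8   95.46 130.02   1.59]
```

Request:
carry_out(rows=[[-2.7, 0, 0, 0, 10], [-4.5, 0, 0, 0, 10], [-4.5, 0, 0, 0, 10], [0, -2, 3.9, 0, 10], [0, -2, 3.9, 0, 10], [0, -2, 3.9, 0, 10], [0, -2, 3.8, 0, 10], [0, -1.9, 3.8, 0, 10]])

```text
time: 23.35
tcp_pos: [636.5, 94.8, 128.6]
tcp_rot: [-0.011, 1.572, 0.011]
contact_force: [0.7, -0.4, -1.5]
grip_width: 29.7
```

Request:
carry_out(rows=[[3, 0, 0, 0, 10], [3, 0, 0, 0, 10], [1.5, 0, 0, 0, 10], [0.7, 0, 0, 0, 10], [0.3, 0, 0, 0, 10], [0, 0, 0, 0, 10], [0, 0, 0, 0, 10]])

```text
time: 24.22
tcp_pos: [636.7, 95.8, 45.8]
tcp_rot: [-0.011, 1.569, 0.011]
contact_force: [-0.2, -0.3, -0.3]
grip_width: 29.8
```

```bash
python3 -c "
from plan import *
st();go([(635.8,95.5,29,1.585,10)],'meas',50);snap('side','side9');crop('side9',270,100,130,180,3.3,'c9')"
```

```text
t 24.23 tcp [636.7  95.8  45.8] phi 1.585 down [ 0.002 -0.    -1.   ] F [-0.24 -0.33 -0.31] w 29.8
cmd [635.8   95.46 130.02   1.59]
[[1.68, -0.03, -0.09, 0.0, 10.0]]
end cmd [635.78  95.46  29.03   1.59]
```

View pics/c9.png

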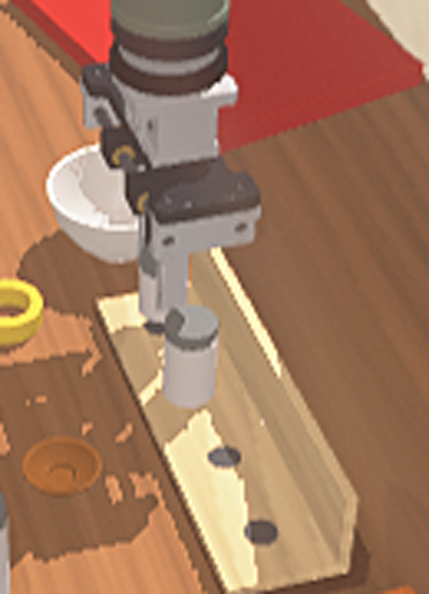

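Aligned over the end mark; lower and release.

Request:
carry_out(rows=[[0.8, 0, 0, 0, 10], [0.5, 0, 0, 0, 10], [0.25, 0, 0, 0, 10], [0.15, 0, 0, 0, 10], [0, 0, 0, 0, 10], [0, 0, 0, 0, 10]])

```text
time: 25.02
tcp_pos: [635.2, 95.7, 29.1]
tcp_rot: [-0.011, 1.573, 0.011]
contact_force: [-4.8, -1.1, 8.7]
grip_width: 29.8
```

Request:
carry_out(rows=[[0, 0, 0, 0, 45], [0, 0, 0, 0, 45], [0, 0, 0, 0, 45], [-2, 0, 0, 0, 45], [-4, 0, 0, 0, 45], [-5, 0, 0, 0, 45], [0, 0, 0, 0, 45], [0, 0, 0, 0, 45]])

```text
time: 26.02
tcp_pos: [635.9, 95.8, 138.5]
tcp_rot: [-0.011, 1.57, 0.011]
contact_force: [-0.1, -1.5, -0.5]
grip_width: 42.3
```

```bash
python3 -c "
from plan import *
st();go([(600,40,160,1.585,70),(457,-97.5,140,1.585,70)],'meas',50);snap('side','side10');crop('side10',270,100,130,180,3.3,'c10')"
```

```text
t 26.02 tcp [635.9  95.8 138.5] phi 1.585 down [ 0.001  0.    -1.   ] F [-0.13 -1.5  -0.54] w 42.3
cmd [635.78  95.46  29.03   1.59]
[[-1.08, -2.76, -1.83, 0.0, 70.0], [-1.07, -2.76, -1.84, 0.0, 70.0], [0.5, -3.39, -3.62, 0.0, 70.0], [0.5, -3.39, -3.62, 0.0, 70.0], [0.5, -3.38, -3.63, 0.0, 70.0], [0.5, -3.39, -3.62, 0.0, 70.0]]
end cmd [457.02 -97.52 139.96   1.59]
```

View pics/c10.png

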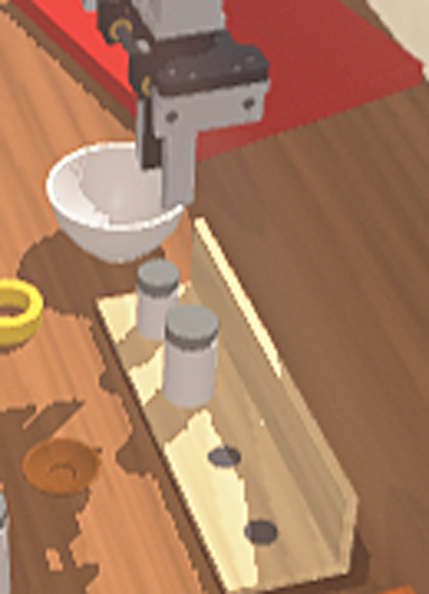

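Request:
carry_out(rows=[[-1.08, -2.76, -1.83, 0, 70], [-1.07, -2.76, -1.84, 0, 70], [0.5, -3.39, -3.62, 0, 70], [0.5, -3.39, -3.62, 0, 70], [0.5, -3.39, -3.62, 0, 70], [0.5, -3.39, -3.62, 0, 70], [0, 0, 0, 0, 70], [0, 0, 0, 0, 70]])

```text
time: 27.08
tcp_pos: [456.8, -97.2, 138.4]
tcp_rot: [-0.01, 1.572, 0.012]
contact_force: [-0.5, -0.1, -0.4]
grip_width: 65.8
```

```bash
python3 -c "
from plan import *
st();go([(457,-97,20,1.585,70)],'meas',50)"
```

```text
t 27.07 tcp [456.8 -97.2 138.4] phi 1.584 down [-0.001  0.001 -1.   ] F [-0.48 -0.12 -0.41] w 65.8
cmd [457.02 -97.52 139.96   1.59]
[[3.95, 0.01, 0.01, -0.0, 70.0], [3.94, 0.01, 0.0, -0.0, 70.0], [3.95, 0.0, 0.01, -0.001, 70.0]]
end cmd [457.04 -97.05  20.     1.59]
```

Request:
carry_out(rows=[[4.3, 0, 0, 0, 70], [3.5, 0, 0, 0, 70], [2, 0, 0, 0, 70], [1.1, 0, 0, 0, 70], [0.5, 0, 0, 0, 70], [0, 0, 0, 0, 70], [0, 0, 0, 0, 70]])

```text
time: 27.95
tcp_pos: [457.9, -97.9, 26.0]
tcp_rot: [-0.012, 1.569, 0.011]
contact_force: [-0.5, -0.4, 0.6]
grip_width: 65.7
```

Request:
carry_out(rows=[[0, 0, 0, 0, 20], [0, 0, 0, 0, 20], [0, 0, 0, 0, 20], [0, 0, 0, 0, 20], [0, 0, 0, 0, 20], [0, 0, 0, 0, 20]], squeeze=20)

```text
time: 28.7
tcp_pos: [457.2, -97.7, 25.4]
tcp_rot: [-0.011, 1.571, 0.011]
contact_force: [-0.4, 0.5, 4.2]
grip_width: 41.5
```

```bash
python3 -c "
from plan import *
st();p=meas()[0];go([(p[0],p[1],140,1.585,20),(637.5+p[0]-457,-44.5,140,1.585,20)],'meas',40);print(r.state()['ft_torque'])"
```

```text
t 28.7 tcp [457.2 -97.7  25.4] phi 1.585 down [ 0. -0. -1.] F [-0.43  0.5   4.24] w 41.5
cmd [457.04 -97.05  20.     1.59]
[[-3.82, 0.0, 0.0, 0.0, 20.0], [-3.82, 0.0, 0.0, 0.0, 20.0], [-3.82, 0.0, 0.0, 0.0, 20.0], [0.0, 1.01, 3.62, 0.0, 20.0], [0.0, 1.01, 3.63, 0.0, 20.0], [0.0, 1.02, 3.62, 0.0, 20.0], [0.0, 1.01, 3.63, 0.0, 20.0], [0.0, 1.02, 3.62, 0.0, 20.0]]
end cmd [637.67 -44.47 140.01   1.59]
[ 0.09911357  0.19261963 -0.04062285]
```

Request:
carry_out(rows=[[-2.5, 0, 0, 0, 20], [-4.5, 0, 0, 0, 20], [-4.5, 0, 0, 0, 20], [0, 1.01, 3.62, 0, 20], [0, 1.01, 3.62, 0, 20], [0, 1.02, 3.62, 0, 20], [0, 1.02, 3.62, 0, 20], [0, 1.02, 3.62, 0, 20]])

```text
time: 29.7
tcp_pos: [637.8, -43.8, 139.0]
tcp_rot: [-0.011, 1.572, 0.011]
contact_force: [-0.3, 0.4, 0.0]
grip_width: 41.8
```

Request:
carry_out(rows=[[3, 0, 0, 0, 20], [2.5, 0, 0, 0, 20], [1.5, 0, 0, 0, 20], [0.7, 0, 0, 0, 20], [0.3, 0, 0, 0, 20], [0, 0, 0, 0, 20], [0, 0, 0, 0, 20]])

```text
time: 30.58
tcp_pos: [638.1, -44.5, 61.2]
tcp_rot: [-0.011, 1.569, 0.011]
contact_force: [-0.8, 0.3, -1.0]
grip_width: 41.7
```

```bash
python3 -c "
from plan import *
st();snap('side','side11');crop('side11',270,100,130,180,3.3,'c11')"
```

```text
t 30.57 tcp [638.1 -44.5  61.2] phi 1.585 down [ 0.002 -0.    -1.   ] F [-0.77  0.33 -0.96] w 41.7
cmd [637.67 -44.47 140.01   1.59]
```

View pics/c11.png

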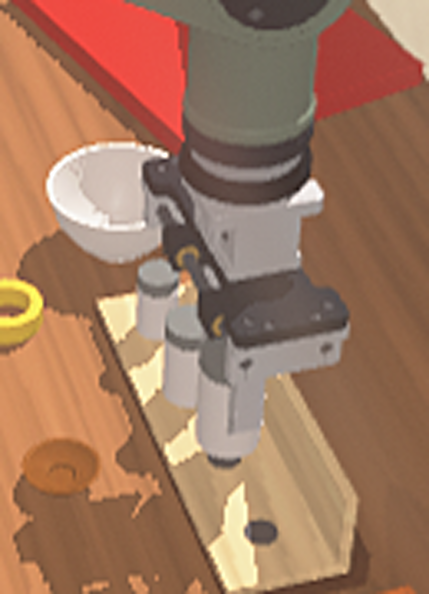

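Request:
carry_out(rows=[[0.9, 0, 0, 0, 20], [0.6, 0, 0, 0, 20], [0.3, 0, 0, 0, 20], [0.15, 0, 0, 0, 20], [0.07, 0, 0, 0, 20], [0, 0, 0, 0, 20], [0, 0, 0, 0, 20]])

```text
time: 31.5
tcp_pos: [636.6, -44.2, 41.5]
tcp_rot: [-0.011, 1.573, 0.011]
contact_force: [-4.9, 0.9, 8.8]
grip_width: 41.8
```

Request:
carry_out(rows=[[0, 0, 0, 0, 55], [0, 0, 0, 0, 55], [0, 0, 0, 0, 55], [-2, 0, 0, 0, 55], [-4, 0, 0, 0, 55], [-5, 0, 0, 0, 55], [-5, 0, 0, 0, 55], [0, 0, 0, 0, 55]])

```text
time: 32.5
tcp_pos: [641.5, -45.0, 208.2]
tcp_rot: [-0.014, 1.557, 0.009]
contact_force: [0.6, -1.1, -0.2]
grip_width: 51.7
```

```bash
python3 -c "
from plan import *
st();snap('side','side12');crop('side12',270,100,130,180,3.3,'c12');crop('top0',0,150,200,120,4,'mug')
for h in(80,100): print(back('top',[(97,196),(57,203)],h))"
```

```text
t 32.5 tcp [641.5 -45.  208.2] phi 1.585 down [ 0.014 -0.003 -1.   ] F [ 0.58 -1.1  -0.18] w 51.7
cmd [637.67 -44.47 140.01   1.59]
[[491.5597384  387.13246884  80.        ]
 [459.54827495 464.11879102  80.        ]]
[[488.74991469 376.42778187 100.        ]
 [457.59648972 451.35055493 100.        ]]
```

View pics/c12.png

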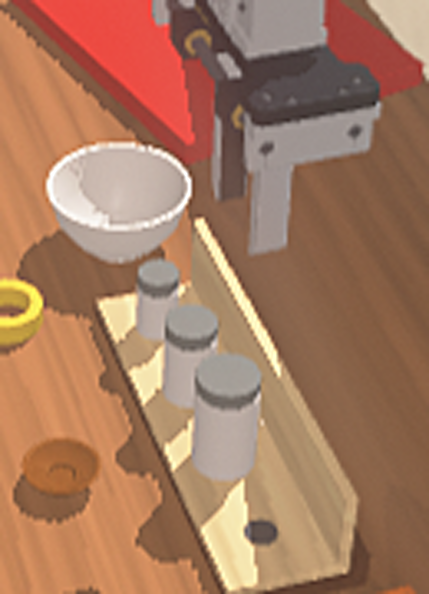

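View pics/mug.png

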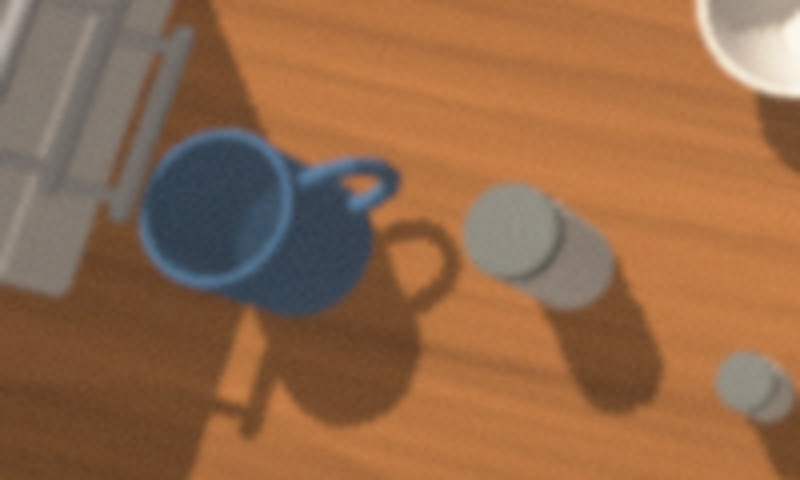

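```bash
python3 -c "
from plan import *
st();go([(483,314,190,1.585,72)],'meas',55)"
```

```text
t 32.55 tcp [639.5 -44.7 204.6] phi 1.585 down [ 0.008 -0.002 -1.   ] F [ 0.8  -0.34 -1.38] w 51.5
cmd [637.67 -44.47 140.01   1.59]
[[0.18, 4.51, -1.89, 0.0, 72.0], [0.18, 4.51, -1.89, 0.0, 72.0], [0.18, 4.51, -1.89, 0.0, 72.0], [0.18, 4.51, -1.89, 0.0, 72.0], [0.18, 4.51, -1.89, 0.0, 72.0], [0.19, 4.51, -1.89, 0.0, 72.0], [0.18, 4.52, -1.9, 0.0, 72.0], [0.19, 4.51, -1.89, 0.0, 72.0]]
end cmd [483.03 314.   189.96   1.59]
```

Request:
carry_out(rows=[[0.18, 4.51, -1.88, 0, 72], [0.18, 4.51, -1.88, 0, 72], [0.18, 4.51, -1.88, 0, 72], [0.18, 4.51, -1.88, 0, 72], [0.18, 4.51, -1.88, 0, 72], [0.18, 4.51, -1.88, 0, 72], [0.18, 4.51, -1.88, 0, 72], [0.18, 4.51, -1.88, 0, 72]])

```text
time: 33.55
tcp_pos: [479.8, 315.1, 183.9]
tcp_rot: [-0.012, 1.574, 0.01]
contact_force: [0.2, 0.0, 0.1]
grip_width: 67.5
```

Request:
carry_out(rows=[[0, 0, 0, 0, 72], [0, 0, 0, 0, 72], [0, 0, 0, 0, 72]])

```text
time: 33.92
tcp_pos: [482.1, 313.1, 185.1]
tcp_rot: [-0.01, 1.572, 0.009]
contact_force: [0.2, 0.3, -1.3]
grip_width: 67.2
```

```bash
python3 -c "
from plan import *
st();go([(483,314,34,1.585,72)],'meas',45);snap('side','side13');crop('side13',180,50,130,180,3.3,'c13')"
```

```text
t 33.92 tcp [482.1 313.1 185.1] phi 1.583 down [-0.001 -0.001 -1.   ] F [ 0.24  0.33 -1.32] w 67.2
cmd [483.03 314.   189.96   1.59]
[[3.78, 0.02, 0.02, -0.0, 72.0], [3.78, 0.02, 0.02, -0.001, 72.0], [3.77, 0.03, 0.03, -0.0, 72.0], [3.78, 0.02, 0.02, -0.001, 72.0]]
end cmd [482.97 314.    33.95   1.59]
```

View pics/c13.png

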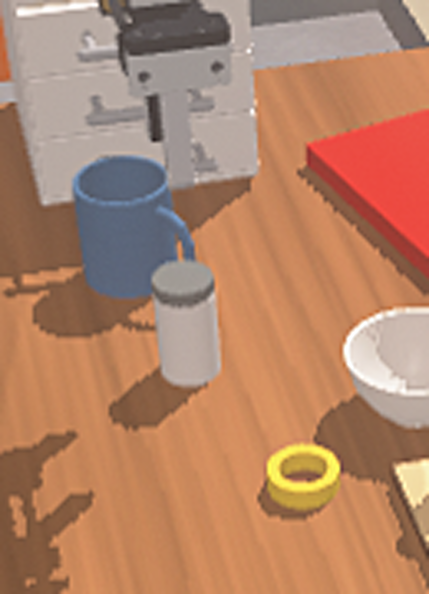

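Request:
carry_out(rows=[[4, 0.1, 0.1, 0, 72], [4, 0, 0, 0, 72], [3.5, 0, 0, 0, 72], [2, 0, 0, 0, 72], [1, 0, 0, 0, 72], [0.4, 0, 0, 0, 72], [0, 0, 0, 0, 72], [0, 0, 0, 0, 72]])

```text
time: 34.98
tcp_pos: [483.6, 315.7, 37.6]
tcp_rot: [-0.01, 1.569, 0.012]
contact_force: [-0.2, 0.6, 0.2]
grip_width: 67.7
```

Request:
carry_out(rows=[[0, 0, 0, 0, 25], [0, 0, 0, 0, 25], [0, 0, 0, 0, 25], [0, 0, 0, 0, 25], [0, 0, 0, 0, 25], [0, 0, 0, 0, 25]], squeeze=20)

```text
time: 35.72
tcp_pos: [483.0, 315.5, 36.9]
tcp_rot: [-0.011, 1.57, 0.011]
contact_force: [-1.1, 0.2, 2.4]
grip_width: 47.8
```

```bash
python3 -c "
from plan import *
st();p=meas()[0];go([(p[0],p[1],200,1.585,25),(638.6+p[0]-482.7,-114.5,200,1.585,25)],'meas',50)"
```

```text
t 35.73 tcp [483.  315.5  36.9] phi 1.585 down [ 0.  0. -1.] F [-1.06  0.19  2.4 ] w 47.8
cmd [482.97 314.    33.95   1.59]
[[-4.08, 0.0, 0.0, 0.0, 25.0], [-4.08, 0.0, 0.0, 0.0, 25.0], [-4.08, 0.0, 0.0, 0.0, 25.0], [-4.07, 0.0, 0.0, 0.0, 25.0], [-0.0, -4.32, 1.5, 0.0, 25.0], [-0.0, -4.32, 1.5, 0.0, 25.0], [-0.0, -4.32, 1.5, 0.0, 25.0], [-0.0, -4.32, 1.5, 0.0, 25.0]]
[[-0.0, -4.32, 1.5, 0.0, 25.0], [-0.0, -4.32, 1.49, 0.0, 25.0], [-0.0, -4.33, 1.5, 0.0, 25.0], [-0.0, -4.32, 1.49, 0.0, 25.0], [-0.0, -4.33, 1.5, 0.0, 25.0], [-0.0, -4.32, 1.49, 0.0, 25.0]]
end cmd [ 638.82 -114.49  199.97    1.59]
```

Request:
carry_out(rows=[[-2.5, 0, 0, 0, 25], [-4.5, 0, 0, 0, 25], [-4.8, 0, 0, 0, 25], [-4.5, 0, 0, 0, 25], [0, -4.32, 1.5, 0, 25], [0, -4.32, 1.5, 0, 25], [0, -4.32, 1.5, 0, 25], [0, -4.32, 1.5, 0, 25]])

```text
time: 36.72
tcp_pos: [545.0, 142.0, 198.6]
tcp_rot: [-0.011, 1.572, 0.011]
contact_force: [-0.2, -0.1, -0.7]
grip_width: 47.6
```

Request:
carry_out(rows=[[0, -4.32, 1.5, 0, 25], [0, -4.32, 1.5, 0, 25], [0, -4.32, 1.5, 0, 25], [0, -4.32, 1.5, 0, 25], [0, -4.32, 1.5, 0, 25], [0, -4.32, 1.46, 0, 25], [0, 0, 0, 0, 25], [0, 0, 0, 0, 25]])

```text
time: 37.72
tcp_pos: [637.7, -114.0, 198.4]
tcp_rot: [-0.01, 1.573, 0.012]
contact_force: [-0.4, -0.1, -0.7]
grip_width: 47.5
```

```bash
python3 -c "
from plan import *
st();go([(638.8,-114.5,75,1.585,25)],'meas',45);snap('side','side14');crop('side14',270,100,150,200,3,'c14')"
```

```text
t 37.73 tcp [ 637.7 -114.   198.4] phi 1.585 down [-0.002  0.001 -1.   ] F [-0.39 -0.11 -0.68] w 47.5
cmd [ 638.82 -114.49  199.97    1.59]
[[4.11, -0.02, 0.04, -0.0, 25.0], [4.12, -0.01, 0.03, -0.0, 25.0], [4.11, -0.02, 0.04, -0.0, 25.0]]
end cmd [ 638.82 -114.5    75.01    1.58]
```

View pics/c14.png

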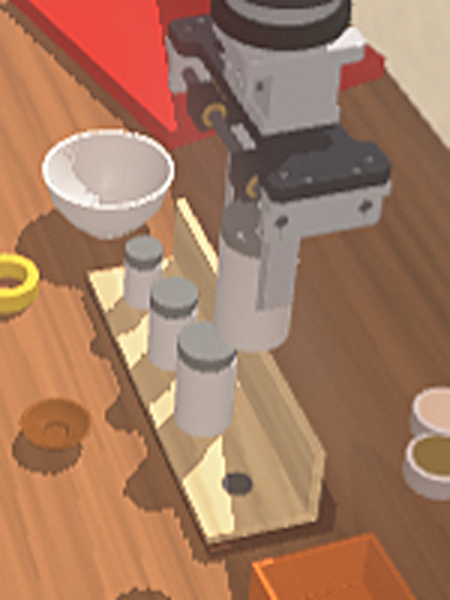

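Request:
carry_out(rows=[[4, 0, 0.1, 0, 25], [3.5, 0, 0, 0, 25], [2.5, 0, 0, 0, 25], [1.4, 0, 0, 0, 25], [0.6, 0, 0, 0, 25], [0, 0, 0, 0, 25], [0, 0, 0, 0, 25]])

```text
time: 38.65
tcp_pos: [640.5, -114.7, 81.0]
tcp_rot: [-0.012, 1.568, 0.011]
contact_force: [-0.2, 0.1, -1.1]
grip_width: 48.0
```

```bash
python3 -c "
from plan import *
st();snap('side','side15');crop('side15',270,100,150,200,3,'c15')"
```

```text
t 38.65 tcp [ 640.5 -114.7   81. ] phi 1.585 down [ 0.002 -0.001 -1.   ] F [-0.22  0.15 -1.06] w 48.0
cmd [ 638.82 -114.5    75.01    1.58]
```

View pics/c15.png

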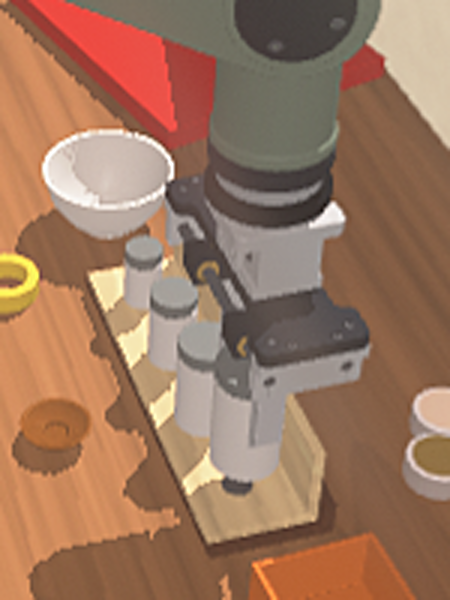

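Request:
carry_out(rows=[[1, 0, -0.1, 0, 25], [0.8, 0, 0, 0, 25], [0.5, 0, 0, 0, 25], [0.3, 0, 0, 0, 25], [0.15, 0, 0, 0, 25], [0.1, 0, 0, 0, 25], [0, 0, 0, 0, 25], [0, 0, 0, 0, 25]])

```text
time: 39.7
tcp_pos: [638.1, -114.4, 52.9]
tcp_rot: [-0.011, 1.572, 0.011]
contact_force: [-5.1, 1.4, 8.0]
grip_width: 47.6
```

Request:
carry_out(rows=[[0, 0, 0, 0, 61], [0, 0, 0, 0, 61], [0, 0, 0, 0, 61], [-2, 0, 0, 0, 61], [-4, 0, 0, 0, 61], [-5, 0, 0, 0, 61], [-4, 0, 0, 0, 61], [0, 0, 0, 0, 61]])

```text
time: 40.7
tcp_pos: [641.9, -115.5, 208.0]
tcp_rot: [-0.014, 1.56, 0.008]
contact_force: [0.3, -0.5, -0.2]
grip_width: 57.2
```

```bash
python3 -c "
from plan import *
st();go([(480,-260,210,1.585,61)],'meas',50)"
```

```text
t 40.7 tcp [ 641.9 -115.5  208. ] phi 1.585 down [ 0.011 -0.004 -1.   ] F [ 0.35 -0.55 -0.15] w 57.2
cmd [ 638.82 -114.5    75.01    1.58]
[[-0.04, -2.84, -3.28, 0.0, 61.0], [-0.04, -2.84, -3.28, 0.0, 61.0], [-0.04, -2.84, -3.28, 0.0, 61.0], [-0.04, -2.85, -3.28, 0.0, 61.0], [-0.04, -2.84, -3.28, 0.0, 61.0]]
end cmd [ 479.98 -259.95  209.95    1.59]
```

Request:
carry_out(rows=[[0, -2.85, -3.3, 0, 61], [0, -2.85, -3.3, 0, 61], [0, -2.85, -3.3, 0, 61], [0, -2.85, -3.3, 0, 61], [0, -2.85, -3.3, 0, 61], [0, 0, 0, 0, 61], [0, 0, 0, 0, 61]])

```text
time: 41.58
tcp_pos: [475.5, -258.8, 200.5]
tcp_rot: [-0.01, 1.571, 0.012]
contact_force: [0.7, 0.3, 0.0]
grip_width: 57.4
```

```bash
python3 -c "
from plan import *
st();snap('side','side16');snap('top','top16')
q=[677,-8.9,.015];R=rz(q[2])
c=[]
t=np.linspace(0,6.3,40)
for d,h,y in((30,50,105),(36,62,35),(42,74,-35),(48,86,-105)):
    o=R@np.array([-40,y,0.])+[q[0],q[1],0]
    for z in(16,16+h): c.append([o+[d/2*np.cos(a),d/2*np.sin(a),z] for a in t])
overlay('side16','o16s',c+ledgel(q,8),(280,130,120,160,3.7))
overlay('top16','o16t',c+ledgel(q,8),(210,110,190,120,4))"
```

```text
t 41.58 tcp [ 475.5 -258.8  200.5] phi 1.585 down [-0.     0.001 -1.   ] F [0.71 0.32 0.05] w 57.4
cmd [ 479.98 -259.95  209.95    1.59]
```

View pics/o16s.png

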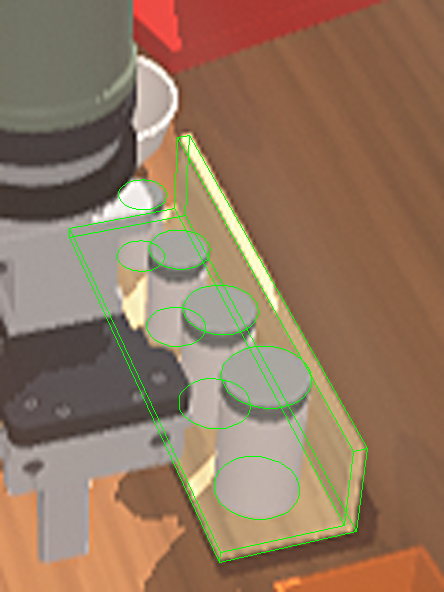

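View pics/o16t.png

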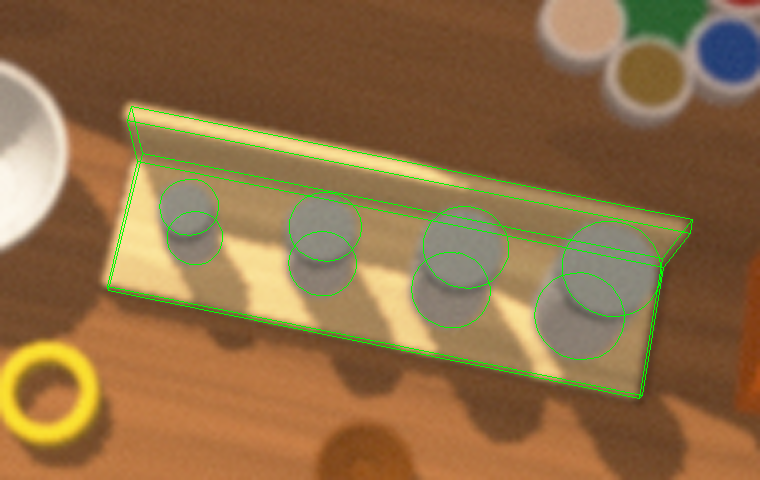

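View pics/top16.png

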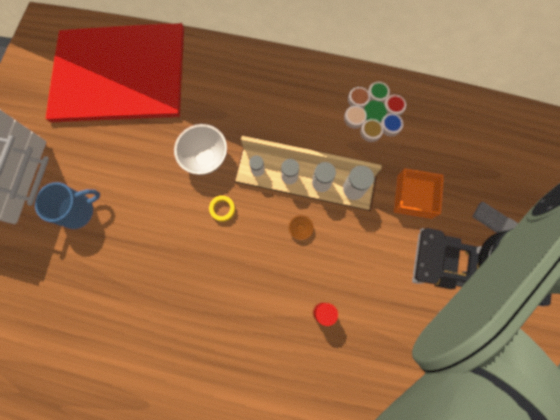

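```bash
python3 -c "
from plant import r
print(r.close_job())"
```

```text
the job is handed in; nothing more can be done
None
```

I nested the empty ledge in the rail, then stood the four pots on its marks and handed the job in at about 41.6 s. No verdict is reported back.

- **Ledge:** I pressed its upright leg against the rail's until the arm stopped moving forward, at about 12 N. Then I backed off and released it.
- **Pots:** I placed them in the order 36, 30, 42, 48 mm. The 30 mm pot is on the mark nearest the bowl and the 48 mm pot is at the other end.
- **Last checks:** Outlines of the planned poses drawn over the final top and side pictures matched the ledge and all four pots to about 1–2 mm. In the side picture the gripper hid part of the 30 mm pot. The pots stand upright, the bowl, tub, dish and tape look unmoved, and the arm is clear of everything.
- **Disagreement:** The two cameras differed by up to about 6 mm in y on where the pots stood at the start; I used values in between. The ledge met the rail 1–2 mm further back than measured, within the 2 mm calibration. No check failed.

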